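# Set up the syrup filling place

### The job

Set up the syrup filling place: first stand the empty white bottle upright in the middle of the scale's pan, then hang the blue funnel stem-down in the bottle's neck, then seat the strainer fully home in the funnel. Lay the red cap flat on the counter close beside the scale on its left and stand the copper pitcher upright close beside the scale on its right, both level with the middle of the pan and clear of the scale (left and right as the robot sees it, with the scale's display nearest the robot). Leave the amber syrup bottle and the green cap where they are.

Things in the scene. Friction and masses are not known exactly. Their poses are not given: they have to be found in the camera images.
- scale: Flat black kitchen scale with a pale 124 x 134 mm pan, fixed. Origin on the counter under the middle of the pan; pan top at z = 25 mm. Its -x side has a grey-green display and faces the robot (within 15 degrees); +y is its left as the robot sees it. Housing from x = -100 to 70 mm, y = -75 to 75 mm, 22 mm high.
- bottle_mid (a point): Empty open white plastic bottle, 64 mm diameter, 128 mm high. Point on its axis half-way up (64 mm above its foot), z up. Shoulder from 80 to 102 mm above the foot, above it the upright neck, 42 mm outside (43 over the thread), 33 mm inside, hollow for 44 mm below the rim. Grasp it by the neck. About 180 g.
- funnel_mid (a point): Blue funnel, 74 mm high, stem-down in a fixed bright metal beaker (42 mm wide, 45 high). Point on its axis half-way up (37 mm), z up. Stem 18 mm wide at the tip to 26 mm, 36 mm long; a flat seat ring 44 mm wide that rests on the bottle's rim; cone widening to 64 mm; upright collar, 64 mm wide, 60 to 74 mm up: grasp across it. Seated, this point is 65 mm above the bottle's. 60 g.
- strainer_mid (a point): Steel strainer cone, black rim, 64 mm high, in a fixed bright metal beaker (50 mm wide, 35 high). Point on its axis half-way up (32 mm), z up. 24 mm wide at the bottom, 56 mm at the rim, 25 mm up. Black grip bar 48 to 64 mm up (middle 24 mm above this point), 48 mm long along x, 12 mm thick: pinch across y. Home in the funnel this point is 37 mm above the funnel's. 50 g; yaw free.
- red_cap_mid (a point): Red ribbed screw cap of the white bottle, lying closed side up, 46 mm in diameter over the ribs, 18 mm high. Point at its centre, 9 mm above the counter, z up. About 20 g.
- pitcher_mid (a point): Small open copper-coloured pitcher, 75 mm high. Point on its axis half-way up (37.5 mm), z up. Slightly tapered: 60 mm diameter at the foot, 55 mm at the rim. Spout at +x, black loop handle at -x (reaching 58 mm from the axis, 14 to 70 mm high). Grasp across y near the rim. About 150 g; its yaw is free.
- syrup_mid (a point): Full amber syrup bottle with white cap, to be left alone: 64 mm diameter, 126 mm high. Point on its axis half-way up (63 mm).
- green_cap_mid (a point): Green screw cap, to be left alone: 46 mm in diameter, 18 mm high. Point at its centre, 9 mm up.
Mind the look-alikes: they are no part of the job. What is shaped like the part that bears strainer_mid but yellow is not meant. Leave any black look-alike of the part that bears red_cap_mid alone.

How it is judged:
By the outcome, as a careful person would: the job done as asked, in the order asked, and still so for the second after the job is handed in, with the robot touching nothing.
It also fails if it takes over 112 s, if anything falls off the work surface, if the arm or the gripper's body presses on something with over 40 N, if the wrist force passes 120 N, or if a joint passes its speed limit or range.

### The arm

A 6-joint arm with a two-finger parallel gripper is mounted at the origin on the work surface. World frame = base frame: x ahead of the robot, y to its left, z up, the work surface at z = 0. Lengths are in m, angles in rad, forces in N, time in s.
With the tool pointing down it reaches from about 0.35 to 1 m from the base axis. Payload 7.1 kg.
Tool frame: the origin (TCP) lies between the finger pads; the fingertips stand 22 mm ahead of it and the grasp point (between the pads) lies 3 mm ahead of it; x points along the fingers, y is the direction in which the jaws open and shut, and the axes are right-handed (so a half turn about x gives the same grasp; the last joint's range is limited). The gripper opens to 85 mm and grips with 20 to 120 N. Pads are 22 mm wide; open, the fingers measure 114 mm over their backs; the gripper's body (76 mm by 85 mm) begins 54 mm behind the grasp point. The pads swing forward as they close: fully open they stand 13 mm farther back than shut.
Start: joints at [1.237, 0.423, 1.63, -0, 1.089, -0.019], TCP at [0.193, 0.594, 0.253] pointing down, gripper open.
Joint ranges: [-3, 3], [-0.9, 2.11], [0.09, 2.58], [-1.31, 4.45], [0.11, 2.69], [-2.54, 2.54]. Speed limits (rad/s): [2.39, 2.39, 3.01, 3.14, 3.14, 3.14].

### API

Orientations are given as a rotation vector (axis times angle).
In Python, from rig import manip gives the robot as it stands. The module is installed in compiled form; this text tells all that it offers. Calls block until the motion is done:
- manip.move_to(position, orientation): joint-space move of the TCP to a pose.
- manip.servo_line(position, orientation=None, rate=0.15): straight line of the TCP; orientation=None keeps the orientation; rate is the mean speed in m/s.
- manip.set_joints(angles): joint-space move.
- manip.command_gripper(opening, f_grip=None): finger opening in m; f_grip is the grip in N (None keeps the last); returns when the fingers have stopped.
- manip.hold(seconds).
- manip.solve_ik(position, orientation): joint angles nearest the present ones, or None.
- manip.camera(name): name is "side" or "top"; returns a dict with "image" (420x560x3 uint8, red, green, blue), "fx", "fy", "cx", "cy" (pixels), "k1" (the pictures are not rectified: a ray, as slopes to the right and down, at radius r is drawn at 1 + k1 r^2 times it, then the intrinsics apply), "cam_to_world" (4x4, takes a point from camera to world coordinates). Camera axes: x right, y down, z forward; pixel columns grow to the right and rows downward; lengths in m; the calibration is good to about 2 mm. A picture is of the moment at which its call begins. There is no depth.
A pose or a line that the arm cannot do raises manip.IKError and nothing moves.
- manip.sign_off(): hands the job in, once; it reports no verdict.
Readings, each from a call of its own:
- manip.get_time(): time.
- manip.get_joint_positions(): joint angles.
- manip.get_joint_vel(): joint speeds.
- manip.get_tau(): joint torques, N m.
- manip.get_position(): TCP position.
- manip.get_ee_rot(): TCP orientation.
- manip.get_contact_force(): force on the tool from outside, world axes, zero at the start.
- manip.get_torque(): the same for the moment, N m.
- manip.get_width(): finger opening in m.
Only numpy, scipy, OpenCV 4.12 (cv2) and the standard library are available. Lean on these libraries where they do the work, as an engineer would, in place of code of your own. Each camera call takes 0.05 s, during which the arm holds its last target. There are 200 camera calls.

## Working session

There is one attempt and no reset: what is moved stays moved. The work goes in short steps, each a Python script; the robot and the scene stay as the last script left them, time stands still between calls to the robot, and variables do not carry over. Pictures are saved under pics/ and viewed, about 12 in all and at most 16, crops included, and the job is handed in when it is done.

```bash
mkdir -p pics; cat > h.py <<'E'
import numpy as np, cv2
from rig import manip
def snap(n,tag):
    c=manip.camera(n); cv2.imwrite(f'pics/{tag}.png',c['image'][:,:,::-1])
    import pickle; pickle.dump(c,open(f'pics/{tag}.pkl','wb')); return c
def load(tag):
    import pickle; return pickle.load(open(f'pics/{tag}.pkl','rb'))
def ray(c,u,v):
    K=np.array([[c['fx'],0,c['cx']],[0,c['fy'],c['cy']],[0,0,1.]])
    p=cv2.undistortPoints(np.array([[[u,v]]],float),K,np.array([c['k1'],0,0,0,0.]))[0,0]
    T=np.array(c['cam_to_world']); return T[:3,3],T[:3,:3]@np.array([p[0],p[1],1])
def at_z(c,u,v,z):
    o,d=ray(c,u,v); return o+d*(z-o[2])/d[2]
def proj(c,P):
    K=np.array([[c['fx'],0,c['cx']],[0,c['fy'],c['cy']],[0,0,1.]])
    W=np.linalg.inv(np.array(c['cam_to_world']))
    r,_=cv2.Rodrigues(W[:3,:3]); return cv2.projectPoints(np.array(P,float).reshape(-1,1,3),r,W[:3,3],K,np.array([c['k1'],0,0,0,0.]))[0].reshape(-1,2)
E
python3 - <<'E'
from h import *
for n in('top','side'):
    c=snap(n,n+'0'); print(n,c['fx'],c['k1'],np.round(c['cam_to_world'],3).tolist())
print(manip.get_ee_rot(),manip.get_time())
E
```

```text
top 435.35132773611093 -0.006591889523922214 [[-0.007, -0.995, 0.103, 0.43], [-1.0, 0.01, 0.029, 0.013], [-0.03, -0.103, -0.994, 0.996], [0.0, 0.0, 0.0, 1.0]]
side 440.3128461130053 -0.07147566019309859 [[0.978, -0.122, 0.17, 0.352], [-0.209, -0.633, 0.746, -0.788], [0.017, -0.765, -0.644, 0.782], [0.0, 0.0, 0.0, 1.0]]
[ 0.24596654  1.55686519 -0.24811157] 0.1
```

View pics/top0.png

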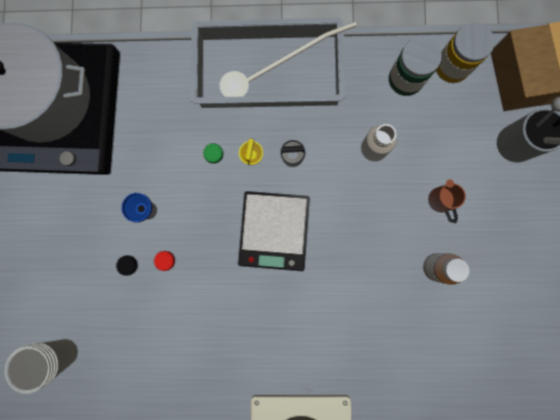

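View pics/side0.png

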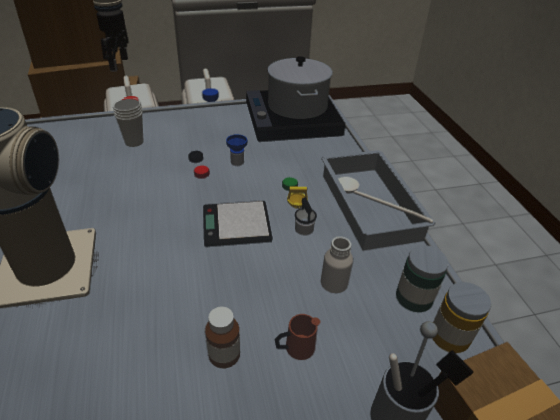

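Top view: scale at (274,228), white bottle at (382,138), copper pitcher at (452,197), syrup at (455,268) and funnel at (137,207). The red cap is at (164,261) and its black look-alike at (127,265). There are two strainers: yellow at (251,152) is the look-alike, and the steel one with the black bar at (292,152) is the one meant. An enlarged mosaic will confirm these.

```bash
cat >> h.py <<'E'
def mosaic(items,out,half=25,k=4,cols=4):
    ts=[]
    for tag,u,v in items:
        im=cv2.imread(f'pics/{tag}.png'); im=cv2.copyMakeBorder(im,60,60,60,60,cv2.BORDER_CONSTANT)
        t=cv2.resize(im[v+60-half:v+60+half,u+60-half:u+60+half],None,fx=k,fy=k,interpolation=cv2.INTER_CUBIC)
        for i in range(2*half):
            if (u-half+i)%10==0: cv2.line(t,(i*k,0),(i*k,8),(0,255,255),1); cv2.putText(t,str(u-half+i),(i*k+1,18),0,.3,(0,255,255))
            if (v-half+i)%10==0: cv2.line(t,(0,i*k),(8,i*k),(0,255,255),1); cv2.putText(t,str(v-half+i),(9,i*k+4),0,.3,(0,255,255))
        t[-1]=255;t[:,-1]=255; ts.append(t)
    while len(ts)%cols: ts.append(ts[0]*0)
    cv2.imwrite(f'pics/{out}.png',np.vstack([np.hstack(ts[i:i+cols]) for i in range(0,len(ts),cols)]))
E
python3 - <<'E'
from h import *
mosaic([('top0',382,138),('top0',137,207),('top0',280,152),('top0',164,261),('top0',452,199),('top0',270,205),('top0',290,260),('side0',305,215),('side0',337,260),('side0',237,150),('side0',300,335),('side0',202,172)],'m0')
E
```

```text
(no output)
```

View pics/m0.png

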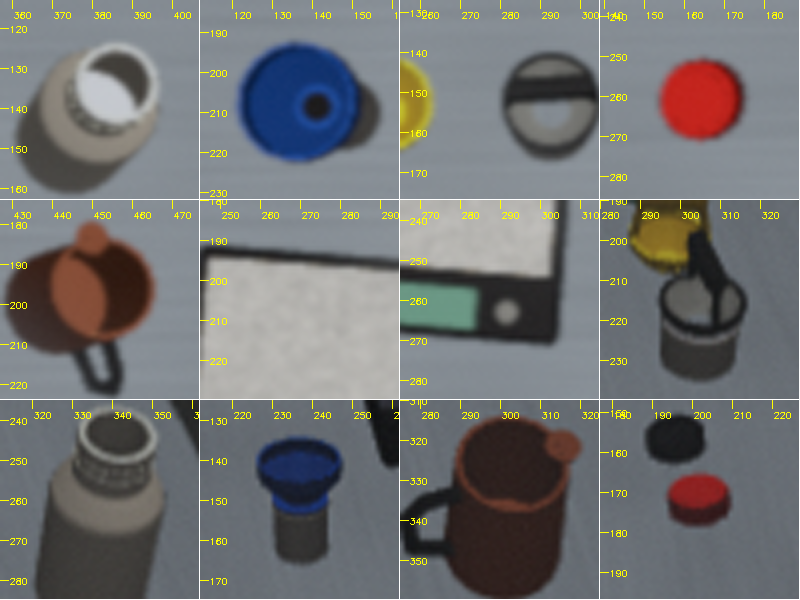

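```bash
python3 - <<'E'
from h import *
t=load('top0');s=load('side0')
def tri(a,b):
    o1,d1=ray(t,*a);o2,d2=ray(s,*b);d1/=np.linalg.norm(d1);d2/=np.linalg.norm(d2)
    k=np.linalg.lstsq(np.c_[d1,-d2],o2-o1,rcond=None)[0];p,q=o1+k[0]*d1,o2+k[1]*d2
    return (p+q)/2,np.linalg.norm(p-q)
for n,a,b,z in [('bottle rim',(386.2,134),(341.3,243.5),.128),('funnel collar',(136.5,207.4),(236.75,139.6),.083),('pitcher rim',(452.8,196.2),(303.4,325.8),.075),('redcap top',(164,261),(201.75,169.9),.018),('strainer rim',(292.6,153.2),(305.6,215.9),.04)]:
    p,e=tri(a,b); print(n,'tri',p.round(4),'gap',round(e,4),'top@z',at_z(t,*a,z).round(4),'side@z',at_z(s,*b,z).round(4))
print('bar',at_z(t,292.6,149.5,.068),at_z(t,281,150,.068),at_z(t,304,149,.068))
print('spout',at_z(t,450,183.5,.07),'handle',at_z(t,453.2,220,.04), 'syrup',at_z(t,458,271,.126),'green',at_z(t,213,153,.018))
im=t['image'].astype(int).max(2)[180:285,230:320]
m=(im<70).astype(np.uint8);n,l,st,_=cv2.connectedComponentsWithStats(m);i=1+st[1:,4].argmax();print(st[i])
v,u=np.nonzero(l==i); P=np.array([at_z(t,a+230,b+180,.022)[:2] for a,b in zip(u,v)],np.float32)
print('scale rect',cv2.minAreaRect(P), cv2.boxPoints(cv2.minAreaRect(P)))
E
```

```text
bottle rim tri [ 0.6576 -0.1782  0.1256] gap 0.0006 top@z [ 0.6572 -0.1777  0.128 ] side@z [ 0.6562 -0.1804  0.128 ]
funnel collar tri [0.5175 0.3467 0.0799] gap 0.0002 top@z [0.5173 0.3455 0.083 ] side@z [0.5167 0.3417 0.083 ]
pitcher rim tri [ 0.5359 -0.3256  0.0724] gap 0.0009 top@z [ 0.5351 -0.3246  0.075 ] side@z [ 0.5356 -0.3273  0.075 ]
redcap top tri [0.4022 0.305  0.0124] gap 0.0009 top@z [0.4019 0.3034 0.018 ] side@z [0.4022 0.297  0.018 ]
strainer rim tri [0.6395 0.0119 0.0419] gap 0.0007 top@z [0.6395 0.012  0.04  ] side@z [0.6406 0.0141 0.04  ]
bar [0.64156721 0.01196128 0.068     ] [0.64081365 0.03714649 0.068     ] [ 0.64232689 -0.01275689  0.068     ]
spout [ 0.56293267 -0.32182338  0.07      ] handle [ 0.48698093 -0.33581925  0.04      ] syrup [ 0.38190686 -0.30900284  0.126     ] green [0.64734312 0.19477656 0.018     ]
[  8  12  69  79 895]
scale rect ((0.46839001774787903, 0.05623278021812439), (0.14621156454086304, 0.16650305688381195), 84.80956268310547) [[ 0.37886626 -0.00904177]
 [ 0.54468656 -0.0241047 ]
 [ 0.5579138   0.12150733]
 [ 0.39209348  0.13657026]]
```

```bash
cat >> h.py <<'E'
from scipy.spatial.transform import Rotation as Rn
SY=-np.deg2rad(5.2); PAN=np.array([.4833,.0549])
def loc(x,y): return PAN+np.array([np.cos(SY)*x-np.sin(SY)*y,np.sin(SY)*x+np.cos(SY)*y])
def ori(deg):  # tool down, jaws opening along this world angle; pick half-turn nearest present wrist
    best=None
    for d in(deg,deg+180):
        a=np.deg2rad(d);c,s=np.cos(a),np.sin(a)
        r=Rn.from_matrix(np.array([[0,c,s],[0,s,-c],[-1,0,0]])).as_rotvec()
        yield r
def go(x,y,z,deg):
    q0=manip.get_joint_positions();c=[]
    for r in ori(deg):
        q=manip.solve_ik([x,y,z],r)
        if q is not None: c.append((abs(q[5]),r))
    r=min(c,key=lambda t:t[0])[1]; manip.move_to([x,y,z],r)
def line(x,y,z,rate=.15): manip.servo_line([x,y,z],None,rate)
def up(z,rate=.2): p=manip.get_position(); line(p[0],p[1],z,rate)
def lower(z,dF=4,step=.0015,rate=.03):
    f0=manip.get_contact_force()[2]; p=manip.get_position(); zz=p[2]
    while zz>z:
        zz-=step; line(p[0],p[1],zz,rate)
        f=manip.get_contact_force()[2]-f0
        if f>dF: break
    print('lowered',round(zz,4),'dF',round(f,2))
def st(m): print(m,'t',round(manip.get_time(),1),'w',round(manip.get_width(),4),'F',np.round(manip.get_contact_force(),1),'p',np.round(manip.get_position(),4))
E
python3 - <<'E'
from h import *
x,y=.657,-.178
go(x,y,.22,90); line(x,y,.126); st('at neck')
manip.command_gripper(.03,40); st('gripped')
up(.24); st('up')
go(*PAN,.20,90+np.rad2deg(SY)); st('over'); snap('side','s1')
line(*PAN,.157,.1); lower(.1485); st('down')
snap('side','s2')
mosaic([('s1',250,190),('s2',250,190)],'m1',half=60,k=3,cols=2)
E
```

```text
at neck t 4.0 w 0.0857 F [ 0.2 -0.1  0.7] p [ 0.6576 -0.1781  0.1267]
gripped t 4.5 w 0.0406 F [-2.2  0.5  6.3] p [ 0.6575 -0.1781  0.1272]
up t 5.2 w 0.041 F [-0.7 -0.4 -1.2] p [ 0.6566 -0.1779  0.2387]
over t 7.5 w 0.0408 F [ 0.5  0.2 -1.7] p [0.4835 0.0548 0.1999]
lowered 0.151 dF 13.36
down t 9.2 w 0.0408 F [-3.4 -1.9 12.3] p [0.4839 0.0549 0.1522]
```

View pics/m1.png

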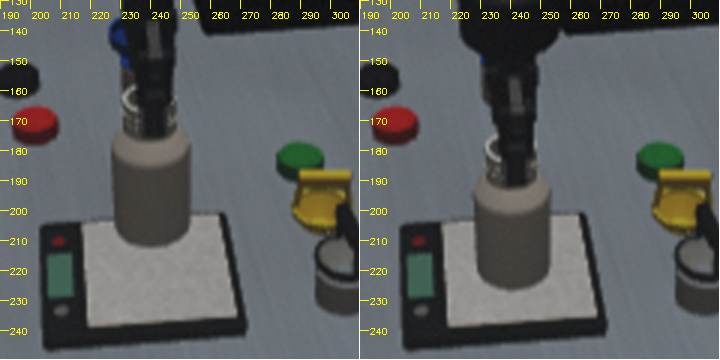

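The bottle stands on the pan, with its foot centre at about (238,225) in the crop, and the gripper is at the expected height. I'll release it, centre the funnel by gripping it in two directions, and check the bottle from above.

```bash
python3 - <<'E'
from h import *
manip.command_gripper(.085); up(.24); st('released')
x,y=.5174,.3455
go(x,y,.17,0); line(x,y,.073); manip.command_gripper(.05,20); st('g1')
manip.command_gripper(.085); up(.135); go(x,y,.135,90); line(x,y,.073); manip.command_gripper(.05,30); st('g2')
snap('top','t3'); up(.25); st('up'); snap('top','t4')
mosaic([('t3',260,215),('t3',137,207),('t4',260,215),('t4',137,207)],'m3',half=30,k=5,cols=2)
E
```

```text
released t 10.3 w 0.085 F [-0.1 -0.3 -0.3] p [0.483  0.0549 0.2395]
g1 t 13.1 w 0.0631 F [-1.1 -0.3  6.8] p [0.5182 0.346  0.0745]
g2 t 16.3 w 0.0638 F [-0.2 -0.8  6.6] p [0.5182 0.346  0.0747]
up t 17.4 w 0.0637 F [-0.   0.3 -1. ] p [0.5175 0.3456 0.2488]
```

View pics/m3.png

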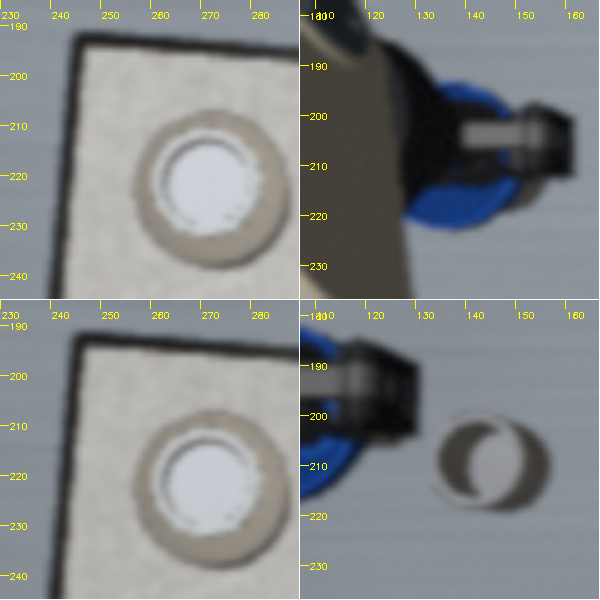

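```bash
python3 - <<'E'
from h import *
c=load('t3')
for u,v in((271.2,221.8),(271.5,221.5)): print(at_z(c,u,v,.153))
E
```

```text
[0.47997838 0.05505182 0.153     ]
[0.48055569 0.05446615 0.153     ]
```

```bash
python3 - <<'E'
from h import *
x,y=.4817,.0549
go(x,y,.26,90); line(x,y,.20,.1); lower(.176,dF=5); st('down'); snap('side','s5')
manip.command_gripper(.085); st('rel'); up(.27); snap('side','s6')
x,y=.6416,.012
go(x,y,.17,-2); st('over strainer'); snap('top','t6')
mosaic([('s5',240,150),('s6',240,150),('t6',272,215),('t6',292,152)],'m5',half=30,k=5,cols=2)
E
```

```text
lowered 0.1807 dF 19.8
down t 22.5 w 0.0631 F [-3.  -0.2 19.8] p [0.4835 0.0553 0.1827]
rel t 22.9 w 0.0849 F [ 0.3 -0.4  0. ] p [0.4819 0.0551 0.1804]
over strainer t 24.9 w 0.0847 F [-0.6  0.5 -0.1] p [0.6411 0.0121 0.1695]
```

View pics/m5.png

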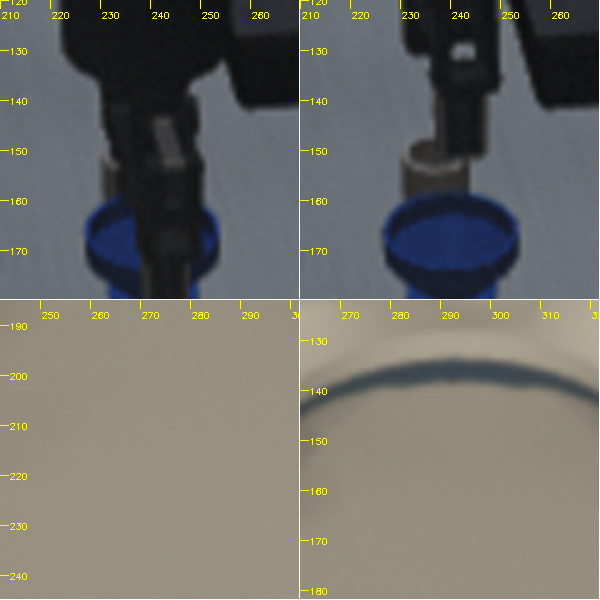

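Funnel is seated: its collar is at (240,165) in the side view and the contact height of 0.1807 m matches the 0.181 m expected. The arm hides the top view. Next is the strainer: centre it along the bar first, then pinch across it.

```bash
python3 - <<'E'
from h import *
x,y=.6414,.012
manip.command_gripper(.064); go(x,y,.13,88); line(x,y,.075,.1); st('a'); manip.command_gripper(.04,20); st('g1')
manip.command_gripper(.064); up(.12); go(x,y,.12,-2); line(x,y,.072,.1); manip.command_gripper(.005,40); st('g2')
up(.28); st('up'); 
go(.55,-.2,.30,-2);snap('top','t7'); snap('side','s7')
mosaic([('t7',272,215),('t7',292,152),('s7',240,170),('s7',420,200)],'m7',half=30,k=5,cols=2)
E
```

```text
a t 27.4 w 0.0638 F [ 0.3  1.  -0.5] p [0.6416 0.012  0.075 ]
g1 t 27.7 w 0.0506 F [ 0.5 -3.9  4.2] p [0.6421 0.0115 0.076 ]
g2 t 30.9 w 0.0115 F [-0.5  0.4  3.2] p [0.6416 0.012  0.0724]
up t 32.1 w 0.0115 F [-0.1  0.1 -1.6] p [0.6408 0.012  0.2786]
```

View pics/m7.png

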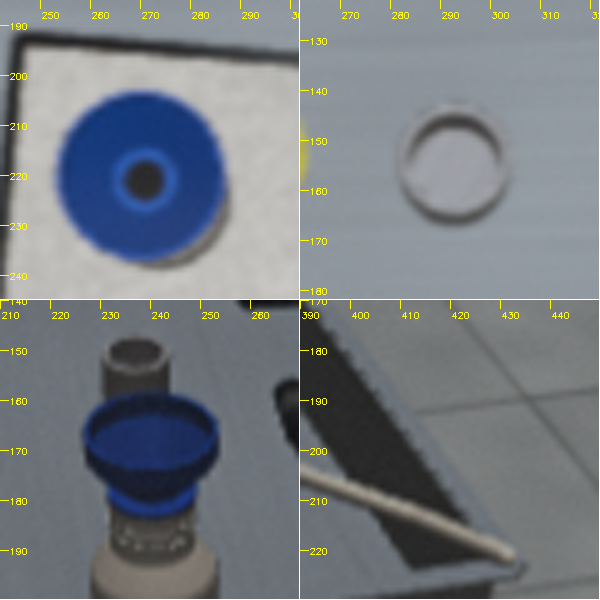

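```bash
python3 - <<'E'
from h import *
c=load('t7'); p=at_z(c,270,220,.191); print(p)
x,y=(p[0]+.0005+.4820)/2,(p[1]+.0551)/2; print(x,y)
go(x,y,.275,-2); line(x,y,.235,.1); lower(.205,dF=6,step=.001); st('down')
snap('side','s8'); 
mosaic([('s8',240,160)],'m8',half=35,k=8,cols=1)
E
```

```text
[0.48109402 0.05538513 0.191     ]
0.48179701077103765 0.055242565073132216
lowered 0.206 dF 9.18
down t 42.0 w 0.0115 F [-0.5  0.9  9. ] p [0.4829 0.0549 0.2069]
```

View pics/m8.png

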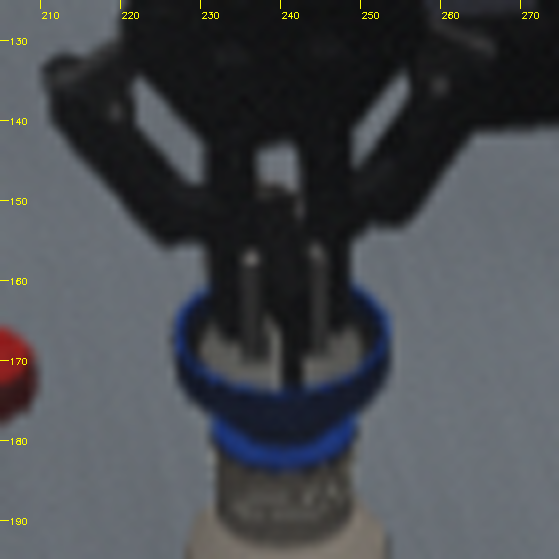

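```bash
python3 - <<'E'
from h import *
manip.command_gripper(.02); st('rel'); up(.27); manip.command_gripper(.06)
go(.402,.3036,.10,90); st('over cap')
c=snap('side','s9'); t=snap('top','t9')
b=np.array([.4813,.0552])
for n,z in(('bar top',.223),('collar',.191),('strainer rim',.184)): print(n,proj(c,[*b,z]),proj(t,[*b,z]))
mosaic([('s9',240,160),('t9',272,215)],'m9',half=25,k=8,cols=2)
E
```

```text
rel t 42.3 w 0.0203 F [-0.2  1.   0.1] p [0.4818 0.0547 0.2057]
over cap t 44.4 w 0.06 F [ 0.2 -0.1 -0.6] p [0.4026 0.3035 0.1004]
bar top [[239.94287302 153.29103565]] [[269.1622375 218.7574575]]
collar [[240.21588543 164.75997963]] [[270.0992159  219.88811472]]
strainer rim [[240.27450747 167.20968819]] [[270.29441555 220.12366271]]
```

View pics/m9.png

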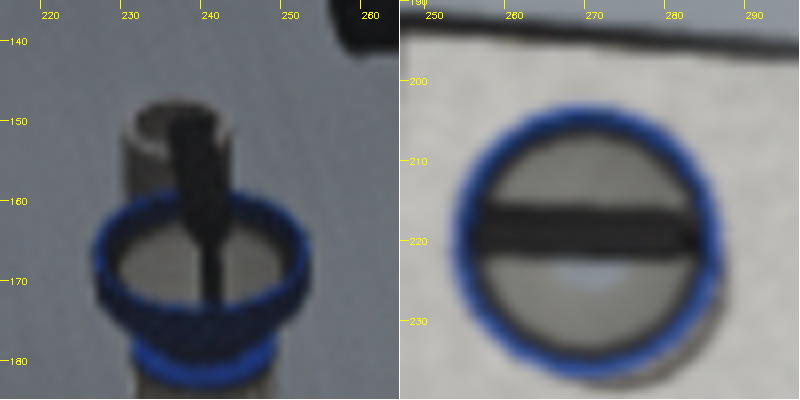

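```bash
python3 - <<'E'
from h import *
c=load('s9');b=np.array([.4813,.0552]);d=np.array([.035,.999]);e=np.array([.999,-.035])
for dz in(0,.004,.008):
  print(dz,'far top',proj(c,[[*(b+24e-3*d-6e-3*e),.223+dz],[*(b+24e-3*d+6e-3*e),.223+dz]]).round(1).tolist(),'near bottom',proj(c,[[*(b-24e-3*d-6e-3*e),.207+dz],[*(b-24e-3*d+6e-3*e),.207+dz]]).round(1).tolist(),'near top',proj(c,[*(b-24e-3*d),.223+dz]).round(1).tolist())
m=load('s9')['image'].astype(int)[144:178,228:256].max(2)
print(m[::2])
E
```

```text
0 far top [[236.1, 147.9], [241.1, 147.5]] near bottom [[238.8, 165.2], [244.1, 164.7]] near top [[241.3, 159.1]]
0.004 far top [[236.0, 146.5], [241.1, 146.0]] near bottom [[238.8, 163.7], [244.0, 163.2]] near top [[241.3, 157.6]]
0.008 far top [[236.0, 145.0], [241.1, 144.6]] near bottom [[238.8, 162.2], [244.0, 161.8]] near top [[241.3, 156.1]]
[[115 116 115 118 116 114 115 116 113 117 116 116 117 118 116 116 115 114
  116 118 113 113 115 115 117 116 117 116]
 [114 116 116 120 118 117 118 115 113 112 116 116 120 119 115 117 115 113
  117 116 117 113 113 114 116 116 116 117]
 [115 117 118 122 108  78  52  54  52  50  51  49  68  95 113 119 117 115
  114 117 115 115 114 112 115 115 117 117]
 [116 118 110 104  52  47  50  50  33  30  29  27  26  37  87 113 112 115
  115 114 117 115 113 112 114 116 115 114]
 [117 115  80  88  82  71  69  60  31  26  29  30  30  45  89  71 114 116
  113 114 117 117 114 114 112 117 117 115]
 [117 116  79  48  52  63  69  76  43  28  29  30  30  26  35  52 115 117
  116 114 115 117 116 115 113 115 117 116]
 [119 115  80  45  48  48  50  51  42  27  29  2
[... 539 characters left out ...]
 44  31  40  69  81  90  90  90  92  94  94  93  33  27  52  89  89  89
   89  86  76  55  33  39  72 105 120 118]
 [ 53  35  80  90  89  91  93  93  95  96  97  97  35  24  40  90  90  87
   88  86  84  81  43  48  82  64 118 119]
 [ 64  62  67  89  91  92  93  95  95  96  97  98  41  25  41  91  94  91
   90  87  89  91  77  67  45  65 117 120]
 [ 42  43  45  65  85  86  89  95  98  99 101 101  59  40  49  97  95  86
   88  96  71  50  46  43  56 102 119 118]
 [ 92  53  42  45  45  46  48  51  49  48  50  59  48  43  45  50  51  48
   44  42  44  46  48  69 104 122 118 119]
 [120 116  93  66  51  46  43  47  46  46  46  45  47  47  46  46  46  46
   42  44  59  85 116 117 121 123 120 119]]
```

Strainer is home: the bar's far top edge is at row ~149 and its near bottom at ~165 (predicted 148 and 165), and it looks concentric from above. Now the red cap.

```bash
python3 - <<'E'
from h import *
x,y=.402,.3036
go(x,y,.10,0); line(x,y,.036,.1); lower(.024,dF=3); st('low')
snap('side','s10')
manip.command_gripper(.035,30); st('grip'); zg=manip.get_position()[2]
up(.12); st('up'); snap('side','s11')
X=loc(0,.112); go(*X,.12,0); st('over'); line(*X,zg+.006,.1); lower(zg-.002,dF=3,step=.001); st('down')
snap('side','s12')
mosaic([('s10',202,165),('s11',202,155),('s12',220,190)],'m10',half=33,k=4,cols=3)
E
```

```text
lowered 0.0227 dF -0.74
low t 48.9 w 0.0602 F [-0.9 -0.8 -0.4] p [0.4021 0.3037 0.0226]
grip t 49.3 w 0.0439 F [-0.9 -0.5  5.7] p [0.4022 0.3038 0.023 ]
up t 49.9 w 0.0438 F [ 0.3 -0.3  0.4] p [0.4019 0.3035 0.1196]
over t 50.7 w 0.0436 F [-0.8  0.7 -0.8] p [0.4928 0.1661 0.1189]
lowered 0.0224 dF 7.91
down t 53.5 w 0.0435 F [-1.9 -0.2  6.8] p [0.4939 0.1666 0.0229]
```

View pics/m10.png

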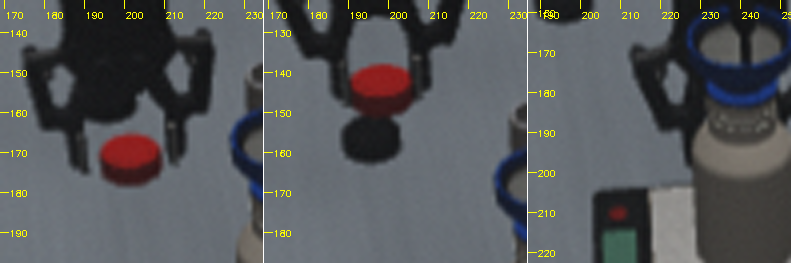

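Cap gripped and carried level, now down behind the bottle. I'll release it and move on to the pitcher.

```bash
python3 - <<'E'
from h import *
manip.command_gripper(.06); up(.30); st('rel')
manip.command_gripper(.085)
x,y=.5353,-.3250
go(x,y,.16,100); line(x,y,.062,.12); manip.command_gripper(.04,40); st('grip'); zg=manip.get_position()[2]
up(.15); st('up'); snap('top','t13')
X=loc(0,-.120); go(*X,.15,90-5.2); st('over'); line(*X,zg+.006,.1); lower(zg-.003,dF=4,step=.001); st('down')
snap('side','s13')
manip.command_gripper(.085); st('rel'); up(.25); go(.40,-.35,.30,90); st('away')
snap('side','s14'); snap('top','t14'); 
a=cv2.imread('pics/t14.png')[120:300,100:480]; b=cv2.imread('pics/s14.png')[120:370,160:380]
cv2.imwrite('pics/m14.png',cv2.resize(a,None,fx=2.1,fy=2.1,interpolation=2))
cv2.imwrite('pics/m15.png',cv2.resize(b,None,fx=2.3,fy=2.3,interpolation=2))
E
```

```text
rel t 55.4 w 0.0603 F [ 0.3 -0.4  0.9] p [0.4932 0.1664 0.299 ]
grip t 59.0 w 0.0559 F [-1.5 -0.4  6. ] p [ 0.5358 -0.3254  0.0634]
up t 59.5 w 0.0562 F [-1.3 -0.1 -2.2] p [ 0.5353 -0.3251  0.1495]
over t 60.6 w 0.056 F [ 0.7  0.3 -2.1] p [ 0.4731 -0.0651  0.1498]
lowered 0.0627 dF 10.06
down t 63.3 w 0.056 F [-2.6  0.9  8.8] p [ 0.4729 -0.0648  0.0634]
rel t 63.8 w 0.0849 F [-1.   0.6  0.6] p [ 0.4729 -0.0647  0.0627]
away t 66.0 w 0.085 F [ 0.2 -0.2 -0.8] p [ 0.4001 -0.3491  0.2993]
```

View pics/m14.png

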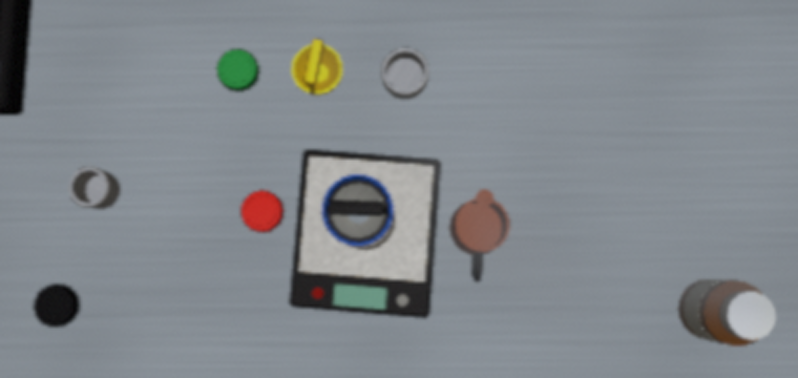

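View pics/m15.png

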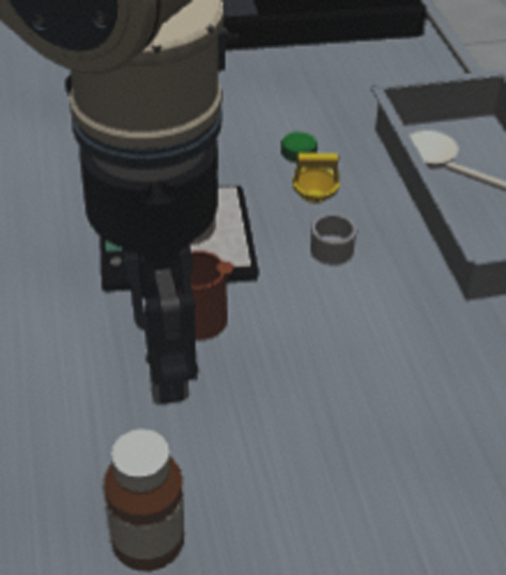

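```bash
python3 - <<'E'
from h import *
t=load('t14'); R=np.array([[np.cos(SY),-np.sin(SY)],[np.sin(SY),np.cos(SY)]])
for n,u,v,z in(('cap',224.8,220.5,.018),('pitcher',328.1,227.6,.075),('collar',270.3,219.9,.191)): print(n,((at_z(t,u,v,z)[:2]-PAN)@R).round(4))
t0=load('top0');im=t0['image'].astype(int)[185:275,235:315];m=((im.min(2)>145)&(im[...,2]-im[...,0]<8)).astype(np.uint8)
n,l,s,_=cv2.connectedComponentsWithStats(m);i=1+s[1:,4].argmax();v,u=np.nonzero(l==i)
print('pan',cv2.minAreaRect(np.array([at_z(t0,a+235,b+185,.025)[:2] for a,b in zip(u,v)],np.float32)))
manip.sign_off(); print(manip.get_time())
E
```

```text
cap [-0.0016  0.112 ]
pitcher [-0.0015 -0.1167]
collar [-0.002  -0.0003]
pan ((0.4836784303188324, 0.05516006797552109), (0.13173745572566986, 0.12222521752119064), 84.96924591064453)
the job is handed in; nothing more can be done
the job is handed in; nothing more can be done
```

The filling place is set up and handed in at about 66 s of the 112 s allowed. I placed the white bottle, funnel, strainer, red cap and pitcher, in that order. No check failed, but `sign_off()` gives no verdict.

| Check (from the camera) | Result |
|---|---|
| Funnel on the bottle | about 2 mm from the middle of the pan; seat contact height matched the expected 0.181 m |
| Strainer in the funnel | concentric from above; bar height within about 1 px (3 mm) of the home position |
| Red cap | 112 mm left of pan centre, about 14 mm clear of the scale, level within 2 mm |
| Pitcher | 117 mm right of pan centre, about 12 mm clear of the scale, upright, level within 2 mm |
| Syrup, green cap, look-alikes | never handled; in place in the last views |

- **Bottle position:** the camera put it about 3 mm off the arm's own reading along x, close to the 2 mm calibration error.
- **Strainer height:** the strainer went down 5 to 9 mm further than I had estimated from its pickup height. It probably sat at a slightly different height in the grip. The side view after release agreed with it being home.
- **Last side view:** the arm hid the stack and the red cap, so the final check on those came from the top camera only.

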